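# Put bottle, jar and brush back on their own stands

### The arm

A 7-joint arm with a two-finger parallel gripper is mounted at the origin on the work surface; the furniture and walls round the work are solid. World frame = base frame: x ahead of the robot, y to its left, z up, the work surface at z = 0. Lengths are in m, angles in rad, forces in N, time in s.
With the tool pointing down it reaches from about 0.4 to 0.875 m from the base axis. Payload 4.4 kg.
Tool frame: the origin (TCP) lies midway between the tips of the shut fingers; the grasp point (between the pads) lies 19 mm behind it; x points along the fingers, z is the direction in which the jaws open and shut, and the axes are right-handed (so a half turn about x gives the same grasp; the last joint's range is limited). The gripper opens to 85 mm and grips with 20 to 120 N. Pads are 22 mm wide; open, the fingers measure 114 mm over their backs; the gripper's body (76 mm by 85 mm) begins 54 mm behind the grasp point. The pads swing forward as they close: fully open they stand 13 mm farther back than shut.
Start: joints at [1.211, 0.628, 0.038, 1.517, -0.027, 0.996, -0.02], TCP at [0.188, -0.622, 0.231] pointing down, gripper open.
Joint ranges: [-3.06, 3.06], [-0.37, 2.12], [-1.25, 1.32], [0.18, 2.47], [-1.1, 4.24], [0.23, 1.98], [-2.94, 2.94]. Speed limits (rad/s): [2.57, 2.57, 3.14, 3.14, 3.14, 3.14, 3.14].

### API

Orientations are given as [roll, pitch, yaw] about the fixed x, y, z axes, in that order (R = Rz(yaw) Ry(pitch) Rx(roll)).
In Python, from station import * gives the robot as it stands. The module is installed in compiled form; this text tells all that it offers.
- The arm moves only by the tool step_arm, never from a script. Its argument "steps" is one flat list of numbers, 7 for each row, row after row: the finger opening in cm, from 0 to 8.54, then the shift along the tool's x, y, z in cm, then the turn, a rotation vector about the tool's x, y, z in degrees. In form: [gripper, tx, ty, tz, wx, wy, wz, gripper, tx, ty, tz, wx, wy, wz, ...]. A call has 1 to 5 rows; each row is the pose to reach, as a shift and turn from the pose measured when the call began, along the tool's axes at that moment; what a row does not reach only later rows make up. A row lasts 1/8 s, in which the tool goes at most 62.5 mm and 10.7 degrees, less where a joint would pass 70% of its speed; a pose out of reach is approached as far as the arm can. A call with a gripper value outside its range is refused whole. The fingers move at their own pace and stop on an object; "force" is the grip in N (left out, the last holds). Time passes only in rows, so rows that repeat a pose let the fingers close. It gives the time, the measured TCP pose, the force and the opening at its end, in the units of the state.
- get_state(): the state, without advancing time (a new reading comes with each control period).
- read_camera(name): name is "side" or "top"; returns the picture (384x512x3 uint8, red, green, blue); there is no depth.
- camera_params(name): a dict with "mtx" (3x3 intrinsics, pixels), "rvec" (rotation vector, rad) and "tvec" (3), from world to camera coordinates, as OpenCV has them. Camera axes: x right, y down, z forward; pixel columns grow to the right and rows downward; lengths in m; the calibration is good to about 2 mm. A picture is of the moment at which its call begins. camera_params takes no time and is no camera call.
- close_job(): hands the job in, once; it reports no verdict.
Trained networks look in the newest picture that a camera, given by its name, has taken for a name from the list of things; names that differ only in an ending like _2 or _b are one class to them, and where a whole thing is asked for, a point or a joint stands for the part that bears it (a point fixed in the world has none). Each returns a list of dicts, best first, with "p" (0 to 1); they miss things now and then, are a little off and sometimes report something else, mostly with a low value. They report only what shows in the picture. A call takes as long as a camera call. They do not tell look-alikes from the thing itself.
- spot_in(camera, thing): "point" ([x, y, z] in m, in world coordinates, good to about 4 mm: the middle of the surface that is visible of it).
- cut_out(camera, thing): "region" (384x512 bool, what is visible of it).
- tip_of(camera, thing): "point" ([x, y, z] in m, in world coordinates, good to about 4 mm: a listed point, or the origin of a listed thing).
The state is a dict: "clock": time; "joints": joint angles; "joint_velocities": joint speeds; "joint_torque": joint torques, N m; "position": TCP position; "eef_rot": TCP orientation; "ft_force": force on the tool from outside, world axes, zero at the start; "moment": the same for the moment, N m; "grip_width": opening from 0.0 (shut) to 1.0 (fully open).
Only numpy, scipy, OpenCV 4.12 (cv2) and the standard library are available. Lean on these libraries where they do the work, as an engineer would, in place of code of your own. Each camera call takes 0.05 s, during which the arm holds its last target. There are 200 camera calls.

### The job

The squeeze bottle, the ink jar and the brush have been put back on one another's stands: the bottle belongs on the round stand, the jar on the square one and the brush lengthwise on the long one. Move each to the centre of its own stand, using the empty hexagonal stand as a free spot on the way. Keep the bottle and the jar upright, leave the two cups in the far corners where they are, and let go of everything.

Things in the scene. Friction and masses are not known exactly. Their poses are not given: they have to be found in the camera images.
- bottle: Loose tall squeeze bottle, white with a black cap, 142 mm high, about 0.55 kg, upright; at the start it stands on the square stand. Body round, 66 mm across, up to about 85 mm, then a shoulder; the cap is round, 54 mm across from 105 to 126 mm and 52 mm across from 127 to 142 mm above the underside, does not move and can be gripped from above. Origin: centre of its underside; z up along the bottle.
- jar: Loose low round ink jar with a black screw lid (the lid does not move), 55 mm high, 0.16 kg, upright; at the start it stands on the long stand. Body 52 mm across, lid 54 mm across from 41 to 55 mm above the underside. Origin: centre of its underside; z up.
- brush: Loose flat paint brush with a wooden handle, 178 mm long, 31 mm wide, 12 mm thick, 0.03 kg, lying flat; at the start it lies across the round stand, its ends overhanging. Origin: centre of its underside, halfway along its length; the long axis is y, handle toward +y, bristles toward -y; z up. At the origin there is handle, at most 26 mm wide (along x), lying between 1 and 12 mm above the underside: grip it there across x, near its balance point.
- round_stand: Fixed flat board, a round disc of 108 mm diameter, 8 mm thick, lying on the table; light plywood border with a cork inlay on top (flush). Origin: centre of its underside (table height); z up. Place of the bottle.
- square_stand: Fixed flat board, a square of 96 x 96 mm, 8 mm thick, lying on the table; light plywood border with a cork inlay on top (flush). Origin: centre of its underside (table height); z up. x and y run along its sides. Place of the jar.
- long_stand: Fixed flat board, an oblong of 72 mm (its x) by 196 mm (its y), 8 mm thick, lying on the table; light plywood border with a cork inlay on top (flush). Origin: centre of its underside (table height); z up. y runs along its length. Place of the brush, whose y axis shall lie along this y, either way round.
- hex_stand: Fixed flat board, a regular hexagon 120 mm over its corners and 104 mm over its flats, 8 mm thick, lying on the table; light plywood border with a cork inlay on top (flush). Origin: centre of its underside (table height); z up. Empty at the start: the free spot.
- empty_cup: Loose empty ripple-walled cup standing upside down, 93 mm across, 110 mm high, at the far left corner of the table; leave it alone. Origin: centre of its underside.
- ink_cup: Loose ripple-walled cup of ink, 95 mm across, 106 mm high, standing upright at the far right corner of the table; leave it alone. Origin: centre of its underside.
Mind the look-alikes: they are no part of the job. There is more than one size of the jar; the one meant has the size given above.

How it is judged:
At the end, for the whole second after the job is handed in: Bottle upright on the round stand, jar upright on the square one, brush flat on the long one and within 15 degrees of its length; each resting on the board with its centre within 15 mm of the stand's centre, released and at rest (horizontal distance between bottle and round_stand below 0.015 m and z of bottle in the frame of round_stand between 0.004 and 0.014 m and angle between each of bottle, jar, brush's own z axis and vertical below 0.1 rad and linear speed of each of bottle, jar, brush below 0.02 m/s and angular speed of each of bottle, jar, brush below 0.2 rad/s and horizontal distance between jar and square_stand below 0.015 m and z of jar in the frame of square_stand between 0.004 and 0.014 m and horizontal distance between brush and long_stand below 0.015 m and z of brush in the frame of long_stand between 0.004 and 0.014 m and angle between the y axis of brush and the y axis of long_stand, either way round below 0.26 rad); the robot touches nothing.
It fails at once if the bottle or the jar is tipped by more than about 30 degrees (angle between any of bottle, jar's own z axis and vertical above 0.52 rad).
It fails at once if a cup is moved by more than 20 mm (distance of any of empty_cup, ink_cup from where it was at the start of the episode above 0.02 m).
It also fails if it takes over 112 s, if anything falls off the work surface, if the arm or the gripper's body presses on something with over 40 N, if the wrist force passes 120 N, or if a joint passes its speed limit or range.

## Working session

There is one attempt and no reset: what is moved stays moved. The work goes in short steps, Python scripts to look and compute and a tool call to move; the robot and the scene stay as the last step left them, time stands still between calls to the robot, and variables do not carry over. Pictures are saved under pics/ and viewed, on a budget of 14 in all, crops included, one or two more only if the job needs it, and the job is handed in when it is done.

Besides the shell and the picture viewer there is one more tool, called after "Request:" as name(argument=value, ...), one argument or row to a line, values as JSON. step_arm: Moves the arm, as the interface text tells. Its arguments: {"type":"object","properties":{"steps":{"type":"array"},"force":{"type":"number"}},"required":["steps"]}

```bash
mkdir -p pics; cat > h.py <<'E'
from station import *
import numpy as np, cv2
def save(c,n):
    im=read_camera(c); cv2.imwrite(f'pics/{n}.png',im[:,:,::-1]); return im
def ray(c,uv,z):
    p=camera_params(c); R=cv2.Rodrigues(np.array(p['rvec'],float))[0]; t=np.array(p['tvec'],float).ravel()
    C=-R.T@t; d=R.T@np.linalg.inv(np.array(p['mtx']))@np.array([uv[0],uv[1],1.]); return C+d*(z-C[2])/d[2]
def proj(c,P):
    p=camera_params(c); return cv2.projectPoints(np.array(P,float).reshape(-1,3),np.array(p['rvec'],float),np.array(p['tvec'],float),np.array(p['mtx']),None)[0][:,0]
E
python3 - <<'E'
from h import *
np.set_printoptions(precision=4,suppress=True)
a=save('top','t0');b=save('side','s0')
cv2.imwrite('pics/both0.png',cv2.resize(np.vstack([a,b])[:,:,::-1],(400,600)) )
for c in('top','side'):
    p=camera_params(c);R=cv2.Rodrigues(np.array(p['rvec'],float))[0];print(c,-R.T@np.array(p['tvec']).ravel())
    for n in 'bottle jar brush round_stand square_stand long_stand hex_stand'.split():
        print(n,[(np.round(d['point'],3),round(d['p'],2)) for d in tip_of(c,n)])
s=get_state();print(s)
E
```

```text
top [0.2764 0.006  0.9735]
bottle [(array([ 0.469, -0.109,  0.009]), 0.74)]
jar [(array([ 0.285, -0.346,  0.005]), 0.83), (array([ 0.399, -0.279,  0.008]), 0.57)]
brush [(array([0.456, 0.08 , 0.009]), 0.94), (array([0.528, 0.361, 0.001]), 0.18)]
round_stand [(array([ 0.46 ,  0.088, -0.001]), 0.74)]
square_stand [(array([ 0.465, -0.114, -0.004]), 0.89)]
long_stand [(array([ 0.397, -0.285, -0.001]), 0.76)]
hex_stand [(array([0.404, 0.299, 0.   ]), 0.95), (array([ 0.399, -0.279,  0.009]), 0.47), (array([ 0.394, -0.285, -0.001]), 0.34)]
side [ 0.3876 -0.7682  0.7187]
bottle [(array([ 0.468, -0.109,  0.006]), 0.61)]
jar [(array([ 0.402, -0.277,  0.006]), 0.92), (array([ 0.285, -0.342, -0.   ]), 0.79)]
brush [(array([0.463, 0.087, 0.01 ]), 0.5)]
round_stand [(array([0.46 , 0.089, 0.001]), 0.87)]
square_stand [(array([ 0.461,  0.089, -0.   ]), 0.59)]
long_stand [(array([ 0.394, -0.279, -0.002]), 0.93)]
hex_stand [(array([0.406, 0.3  , 0.001]), 0.75)]
{'clock': 0.8, 'joints': array([ 1.2112,  0.6283,  0.0385,  1.5174, -0.027 ,  0.9963, -0.02  ]), 'joint_velocities': array([-0.0001,  0.0001, -0.0007, -0.0003,  0.0021, -0.0009,  0.0002]), 'joint_torque': array([ -0.0006, -56.3211,   1.2257, -19.3776,   0.011 ,   0.0015,
         0.    ]), 'position': array([ 0.1882, -0.6222,  0.2313]), 'eef_rot': array([ 0.7559,  1.5707, -0.5211]), 'ft_force': array([-0.1181,  0.1432, -1.2378]), 'moment': array([-0.01  , -0.0141,  0.0057]), 'grip_width': 0.9977639398155302}
```

View pics/t0.png

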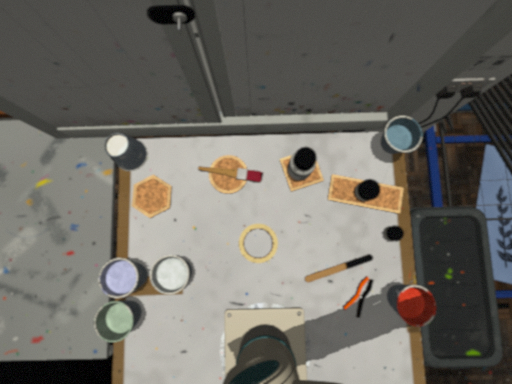

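View pics/s0.png

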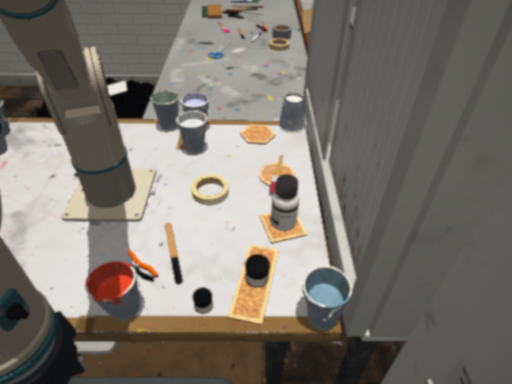

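Objects seen in top picture: bottle (304,160) on the square stand. Jar candidates are (368,190) on the long stand and (394,233) bare on the table. Brush candidates are (230,174) on the round stand, the knife (340,268) and the pliers (360,292). The hex stand is at (153,196). Next I check the sizes and take a close crop.

```bash
cat > m.py <<'E'
from h import *
np.set_printoptions(precision=4,suppress=True)
H=dict(bottle=.15,jar=.063,brush=.018,round_stand=.008,square_stand=.008,long_stand=.008,hex_stand=.008)
def meas(c,n):
    for d in cut_out(c,n):
        if d['p']<.3: continue
        cs=max(cv2.findContours(d['region'].astype(np.uint8),cv2.RETR_EXTERNAL,cv2.CHAIN_APPROX_NONE)[0],key=cv2.contourArea)[:,0]
        P=np.array([ray(c,u,H[n])[:2] for u in cs]); r=cv2.minAreaRect((P*1000).astype(np.float32)); ce,rad=cv2.minEnclosingCircle((P*1000).astype(np.float32))
        print(c,n,round(d['p'],2),'px',cs.mean(0).round(),'rect',np.round(r[0],1),np.round(r[1],1),round(r[2],1),'circ',np.round(ce,1),round(rad,1),'area',cv2.contourArea(cs))
E
python3 - <<'E'
from m import *
a=read_camera('top');read_camera('side')
for n in H: meas('top',n)
for n in('jar','brush','hex_stand','long_stand'): meas('side',n)
cv2.imwrite('pics/crop0.png',cv2.resize(a[135:250,190:415,::-1],None,fx=3.5,fy=3.5,interpolation=cv2.INTER_CUBIC))
print(ray('top',(250,130),0),ray('top',(125,200),0),ray('top',(410,250),0))
E
```

```text
top bottle 0.82 px [301. 163.] rect [450.  -95.8] [59.4 81.3] 61.4 circ [449.2 -97.3] 41.1 area 663.5
top bottle 0.4 px [366. 190.] rect [ 383.7 -242.6] [44.9 58.7] 29.3 circ [ 384.1 -242.5] 29.6 area 376.0
top jar 0.84 px [367. 190.] rect [ 395.4 -270.2] [50.4 63.6] 29.3 circ [ 396.4 -269.2] 32.6 area 387.0
top jar 0.61 px [393. 233.] rect [ 287.6 -326.3] [48.3 39.7] 88.6 circ [ 286.3 -326.3] 25.6 area 253.5
top jar 0.39 px [231. 172.] rect [451.3  79.7] [166.3  29.7] 79.6 circ [448.7  80.2] 83.2 area 437.5
top brush 0.75 px [231. 172.] rect [457.7  81.6] [172.8  33.7] 82.7 circ [462.6  81. ] 86.4 area 447.5
top round_stand 0.89 px [225. 182.] rect [429.1  98.3] [104.7  48. ] 72.8 circ [446.7  92.9] 52.4 area 464.0
top round_stand 0.49 px [367. 190.] rect [ 401.8 -286.4] [56.2 68.6] 42.5 circ [ 402.3 -285.8] 35.0 area 413.5
top square_stand 0.8 px [298. 175.] rect [ 462.6 -110.4] [98.8 98.7] 17.2 circ [ 463.7 -109.9] 65.2 area 521.0
top long_stand 0.77 px [364. 195.] rect [ 392.8 -280.6] [198.1  72.9] 77.1 circ [ 395.7 -280.3] 101.3 area 1364.5
top hex_stand 0.68 px [151. 196.] rect [401.6 298.8] [105.6 115.5] 84.8 circ [401.1 299.1] 59.0 area 1213.5
side jar 0.57 px [203. 300.] rect [ 294.  -368.4] [37.5 60.6] 4.7 circ [ 294.1 -368.4] 31.2 area 435.0
side jar 0.55 px [257. 270.] rect [ 402.5 -296.5] [53.4 83.4] 0.4 circ [ 402.7 -296.3] 42.2 area 666.5
side brush 0.73 px [276. 174.] rect [463.3  76.1] [176.1  18.6] 75.3 circ [463.   76.2] 88.2 area 139.5
side hex_stand 0.84 px [258. 134.] rect [408.9 292.7] [127.3 109.8] 58.9 circ [412.2 290.9] 64.8 area 528.0
side long_stand 0.84 px [256. 282.] rect [ 397.1 -285.9] [199.3  74.3] 76.8 circ [ 398.5 -286. ] 103.6 area 1613.5
[0.5819 0.0256 0.    ] [0.3929 0.3731 0.    ] [ 0.2398 -0.3917  0.    ]
```

View pics/crop0.png

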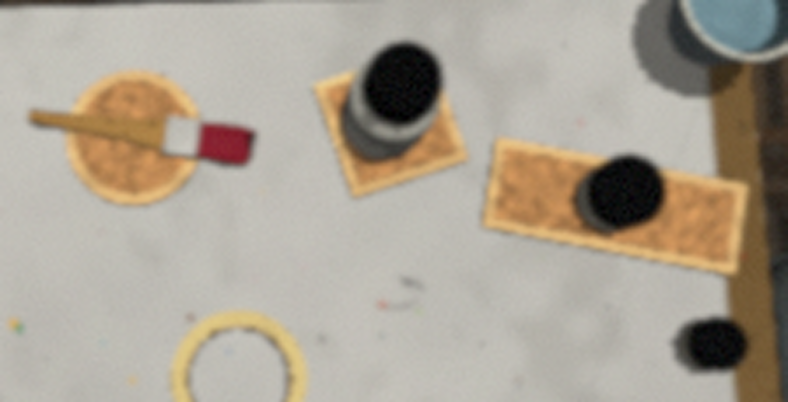

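The jar's lid measures about 58 mm (22 px) against about 45 mm for the one at (394,233), so the jar on the long stand is the right one. The brush lies with its handle toward +y. Now a helper that works out moves.

```bash
cat > g.py <<'E'
import sys
from h import *
from scipy.spatial.transform import Rotation as Ro
# usage: g.py x y z jawdeg [x y z jawdeg ...]  all relative to the present pose; TCP metres
np.set_printoptions(precision=2,suppress=True)
s=get_state(); R=Ro.from_euler('xyz',s['eef_rot']); p=s['position']
print('now',p.round(4),'jaw',np.degrees(np.arctan2(*R.as_matrix()[1::-1,2])).round(1),'t',round(s['clock'],2),'grip',round(s['grip_width']*8.54,2),'F',s['ft_force'])
v=np.array(sys.argv[1:],float).reshape(-1,4)
for x,y,z,a in v:
    c=[]
    for k in(0,180):
        b=np.radians(a+k); X=np.array([0,0,-1.]);Z=np.array([np.cos(b),np.sin(b),0]);M=np.c_[X,np.cross(Z,X),Z]
        c.append(np.degrees((R.inv()*Ro.from_matrix(M)).as_rotvec()))
    r=min(c,key=np.linalg.norm); print('shift',R.inv().apply(np.array([x,y,z])-p)*100,'turn',r)
E
python3 g.py .457 .081 .19 -8 .457 .081 .011 -8
python3 - <<'E'
from h import *
np.set_printoptions(precision=4,suppress=True)
f=lambda u,v,z:ray('top',(190+(u+.5)/3.5-.5,135+(v+.5)/3.5-.5),z)[:2]
print('round',f(135,138.5,.008),'sq',f(391,122.5,.008),'bottle',f(403,83,.15),'jar',f(626,191,.063))
print('brush ends',f(32,117,.014),f(252,148,.014),'long',[f(*q,.008) for q in((497,138),(748,184),(738,273),(484,225))])
E
```

```text
now [ 0.19 -0.62  0.23] jaw -73.2 t 1.45 grip 8.54 F [-0.85  1.14 -0.88]
shift [  4.13  46.08 -59.52] turn [-65.17   0.    -0.  ]
shift [ 22.03  46.08 -59.52] turn [-65.17   0.    -0.  ]
round [0.4557 0.0879] sq [ 0.463  -0.1125] bottle [ 0.4623 -0.1042] jar [ 0.397  -0.2743]
brush ends [0.4738 0.1677] [ 0.4447 -0.0033] long [array([ 0.4485, -0.1943]), array([ 0.4073, -0.3854]), array([ 0.3389, -0.3719]), array([ 0.3807, -0.1805])]
```

Request:
step_arm(
  steps=[8.5, 1, 23, -29, -50, 0, 0, 8.5, 1, 23, -29, -50, 0, 0, 8.5, 1, 23, -29, -50, 0, 0, 8.5, 1, 23, -29, -50, 0, 0, 8.5, 1, 23, -29, -50, 0, 0],
  force=30,
)

```text
clock: 2.08
position: [0.304, -0.33, 0.2232]
eef_rot: [-0.245, 1.569, -0.645]
ft_force: [1.4, -0.3, -0.5]
grip_width: 0.993
```

```bash
python3 g.py .458 .081 .15 -8
```

```text
now [ 0.3  -0.33  0.22] jaw -22.9 t 2.08 grip 8.48 F [ 1.41 -0.34 -0.53]
shift [ 7.3  43.86 -1.83] turn [-14.92   0.08   0.03]
```

Request:
step_arm(
  steps=[8.5, 2, 30, -1, -15, 0, 0, 8.5, 2, 30, -1, -15, 0, 0, 8.5, 2, 30, -1, -15, 0, 0, 8.5, 2, 30, -1, -15, 0, 0, 8.5, 2, 30, -1, -15, 0, 0],
)

```text
clock: 2.7
position: [0.4126, -0.0477, 0.2034]
eef_rot: [-0.207, 1.568, -0.344]
ft_force: [0.9, -1.0, 0.1]
grip_width: 0.995
```

```bash
python3 g.py .458 .081 .06 -8
```

```text
now [ 0.41 -0.05  0.2 ] jaw -7.9 t 2.7 grip 8.49 F [ 0.87 -1.03  0.1 ]
shift [14.34 13.37  2.7 ] turn [0.14 0.15 0.03]
```

Request:
step_arm(
  steps=[5, 6, 13.4, 2.7, 0, 0, 0, 5, 6, 13.4, 2.7, 0, 0, 0, 5, 6, 13.4, 2.7, 0, 0, 0, 5, 14, 13.4, 2.7, 0, 0, 0, 5, 14, 13.4, 2.7, 0, 0, 0],
)

```text
clock: 3.32
position: [0.4563, 0.0814, 0.0607]
eef_rot: [-2.146, 1.568, -2.282]
ft_force: [-0.3, -0.3, -0.9]
grip_width: 0.588
```

```bash
python3 g.py .458 .081 .011 -8.5
```

```text
now [0.46 0.08 0.06] jaw -7.8 t 3.33 grip 5.02 F [-0.3  -0.26 -0.87]
shift [ 4.97 -0.01  0.18] turn [ 0.72 -0.08  0.13]
```

Request:
step_arm(
  steps=[5, 3, 0, 0.2, 0, 0, 0, 5, 5, 0, 0.2, 0, 0, 0, 5, 5, 0, 0.2, 0, 0, 0, 1.5, 5, 0, 0.2, 0, 0, 0, 1.5, 5, 0, 0.2, 0, 0, 0],
  force=25,
)

```text
clock: 3.95
position: [0.4593, 0.0813, 0.0118]
eef_rot: [-0.936, 1.569, -1.072]
ft_force: [-0.1, -0.6, 1.7]
grip_width: 0.264
```

Request:
step_arm(
  steps=[1.5, 0, 0, 0, 0, 0, 0, 1.5, 0, 0, 0, 0, 0, 0, 1.5, 0, 0, 0, 0, 0, 0, 1.5, -3, 0, 0, 0, 0, 0, 1.5, -6, 0, 0, 0, 0, 0],
)

```text
clock: 4.58
position: [0.4587, 0.0813, 0.0721]
eef_rot: [-1.798, 1.569, -1.933]
ft_force: [0.0, 0.3, -0.6]
grip_width: 0.262
```

```bash
python3 - <<'E'
from h import *
save('side','s1')
a=cv2.imread('pics/s1.png');cv2.imwrite('pics/s1c.png',cv2.resize(a[80:280,180:330],None,fx=3,fy=3))
E
python3 g.py .403 .299 .07 -8.5
```

```text
now [0.46 0.08 0.08] jaw -7.8 t 4.62 grip 2.23 F [ 0.01 -0.    1.53]
shift [ 0.48 20.75 -8.65] turn [0.71 0.27 0.  ]
```

View pics/s1c.png

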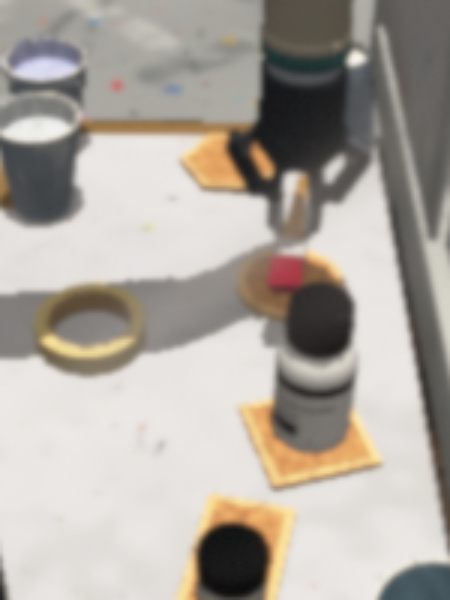

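Request:
step_arm(
  steps=[1.5, -1, 6, -2.5, 0, 0, 0, 1.5, 0, 12, -5, 0, 0, 0, 1.5, 0, 18, -7.5, 0, 0, 0, 1.5, 0, 20.7, -8.6, 0, 0, 0, 1.5, 0, 20.7, -8.6, 0, 0, 0],
)

```text
clock: 5.25
position: [0.4019, 0.3027, 0.0748]
eef_rot: [0.6, 1.565, 0.471]
ft_force: [0.6, -1.0, -0.8]
grip_width: 0.265
```

```bash
python3 - <<'E'
from h import *
save('side','s2')
a=cv2.imread('pics/s2.png');cv2.imwrite('pics/s2c.png',cv2.resize(a[60:200,190:330],None,fx=4,fy=4))
E
python3 g.py .403 .299 .0125 -8.5
```

```text
now [0.4  0.3  0.07] jaw -7.6 t 5.3 grip 2.25 F [ 0.44 -0.01  0.39]
shift [ 6.21 -0.06  0.02] turn [ 0.89  0.25 -0.01]
```

View pics/s2c.png

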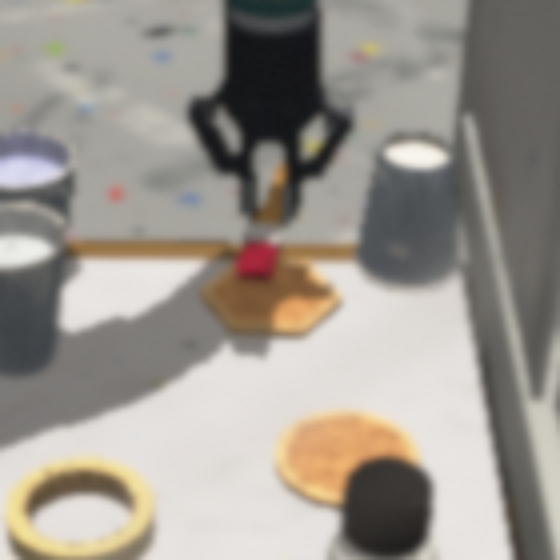

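The brush is held, with its bristles at crop (258,260) just over the hex stand at (272,298). I lower it and let go.

Request:
step_arm(
  steps=[1.5, 4, 0, 0, 0, 0, 0, 1.5, 6, 0, 0, 0, 0, 0, 1.5, 6.1, 0, 0, 0, 0, 0, 5, 6.1, 0, 0, 0, 0, 0, 5, 6.1, 0, 0, 0, 0, 0],
)

```text
clock: 5.92
position: [0.4034, 0.2995, 0.0145]
eef_rot: [0.167, 1.565, 0.034]
ft_force: [0.2, 0.4, -0.6]
grip_width: 0.584
```

Request:
step_arm(
  steps=[5, 0, 0, 0, 0, 0, 0, 5, -4, 0, 0, 0, 0, 0, 7, -10, 0, 0, 0, 0, 0, 7.5, -15, 0, 0, 0, 0, 0, 7.5, -19, 0, 0, 0, 0, 0],
)

```text
clock: 6.55
position: [0.4026, 0.2995, 0.2071]
eef_rot: [0.33, 1.563, 0.196]
ft_force: [1.6, -0.1, -0.3]
grip_width: 0.879
```

```bash
python3 - <<'E'
from m import *
read_camera('top');
meas('top','brush');meas('top','bottle')
for c in('top','side'):
    read_camera(c)
    for n in('bottle','round_stand','brush'): print(c,n,[(d['point'],d['p']) for d in tip_of(c,n)])
E
python3 g.py .465 -.107 .22 -8.5  .465 -.107 .105 -8.5
```

```text
top brush 0.63 px [151. 196.] rect [401.2 299.2] [175.2  29.3] 80.5 circ [401.2 299.2] 87.6 area 441.5
top bottle 0.56 px [302. 163.] rect [451.3 -96. ] [59.  84.1] 54.9 circ [450.4 -97.3] 42.1 area 689.5
top bottle [([0.4676, -0.1069, 0.0121], 0.86)]
top round_stand []
top brush [([0.3991, 0.296, 0.0088], 0.83)]
side bottle []
side round_stand [([0.4583, 0.0862, -0.0013], 0.63), ([0.5255, 0.3564, -0.0007], 0.15)]
side brush [([0.4016, 0.299, 0.0098], 0.48)]
now [0.4 0.3 0.2] jaw -7.6 t 7.1 grip 7.52 F [-0.1  -0.38  0.08]
shift [ -1.58 -39.42  11.65] turn [0.87 0.22 0.02]
shift [  9.92 -39.42  11.61] turn [0.87 0.22 0.02]
```

Request:
step_arm(
  steps=[8.5, -3, -29, 8.5, 0, 0, 0, 8.5, -3, -29, 8.5, 0, 0, 0, 8.5, -3, -29, 8.5, 0, 0, 0, 8.5, -3, -29, 8.5, 0, 0, 0, 8.5, -3, -29, 8.5, 0, 0, 0],
)

```text
clock: 7.72
position: [0.4475, -0.0019, 0.2339]
eef_rot: [-0.178, 1.567, -0.312]
ft_force: [0.7, -0.4, -0.4]
grip_width: 0.995
```

```bash
python3 - <<'E'
from h import *
np.set_printoptions(precision=4,suppress=True)
a=cv2.imread('pics/t0.png')
for nm,(u,v),z,r in(('bottle',(305,159),.15,16),('jar',(369,189),.063,15)):
    w=a[v-r:v+r,u-r:u+r].max(2); b=(w<45).astype(np.uint8)
    cs=max(cv2.findContours(b,cv2.RETR_EXTERNAL,cv2.CHAIN_APPROX_NONE)[0],key=cv2.contourArea)[:,0]+[u-r,v-r]
    # far and side rim only: circle fit of given radius
    P=np.array([ray('top',q,z)[:2] for q in cs]); print(nm,P.min(0),P.max(0))
E
python3 g.py .465 -.107 .22 -8.5  .465 -.107 .106 -8.5
```

```text
bottle [ 0.4368 -0.1263] [ 0.4873 -0.0788]
jar [ 0.372  -0.2989] [ 0.4208 -0.247 ]
now [ 0.45 -0.    0.23] jaw -7.7 t 7.72 grip 8.49 F [ 0.7  -0.4  -0.39]
shift [  1.41 -10.18   3.14] turn [0.81 0.2  0.03]
shift [ 12.81 -10.17   3.1 ] turn [0.81 0.2  0.03]
```

Request:
step_arm(
  steps=[8.5, 0, -5, 1.5, 0, 0, 0, 8.5, 0, -10, 3, 0, 0, 0, 8.5, 0, -10, 3, 0, 0, 0, 8.5, 5, -10, 3, 0, 0, 0, 8.5, 5, -10, 3, 0, 0, 0],
)

```text
clock: 8.35
position: [0.4612, -0.1037, 0.1816]
eef_rot: [3.057, 1.566, 2.924]
ft_force: [-0.5, 0.2, -1.0]
grip_width: 0.996
```

```bash
python3 g.py .464 -.105 .106 -8.5
python3 - <<'E'
from h import *
save('side','s3')
a=cv2.imread('pics/s3.png');cv2.imwrite('pics/s3c.png',cv2.resize(a[100:260,190:350],None,fx=3.5,fy=3.5))
E
```

```text
now [ 0.46 -0.1   0.18] jaw -7.6 t 8.35 grip 8.51 F [-0.47  0.15 -0.97]
shift [ 7.56 -0.1   0.33] turn [ 0.9  -0.25 -0.02]
```

View pics/s3c.png

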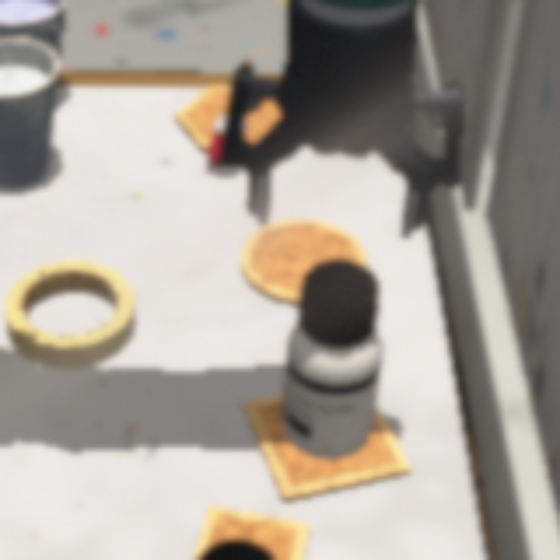

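Fingers at crop (260,215) and (412,230) straddle the cap at (340,300), with the wall clear to the right.

Request:
step_arm(
  steps=[8.5, 5, -0.1, 0.3, 0, 0, 0, 8.5, 7.6, -0.1, 0.3, 0, 0, 0, 8.5, 7.6, -0.1, 0.3, 0, 0, 0, 4, 7.6, -0.1, 0.3, 0, 0, 0, 4, 7.6, -0.1, 0.3, 0, 0, 0],
  force=60,
)

```text
clock: 9.02
position: [0.4677, -0.1053, 0.1093]
eef_rot: [0.013, 1.566, -0.119]
ft_force: [2.7, 0.1, 19.4]
grip_width: 0.604
```

Request:
step_arm(
  steps=[4, 0, 0, 0, 0, 0, 0, 4, 0, 0, 0, 0, 0, 0, 4, -1, 0, 0, 0, 0, 0, 4, -3, 0, 0, 0, 0, 0, 4, -4, 0, 0, 0, 0, 0],
)

```text
clock: 9.65
position: [0.4678, -0.1052, 0.1503]
eef_rot: [0.019, 1.566, -0.114]
ft_force: [-0.1, -0.6, -5.8]
grip_width: 0.601
```

```bash
python3 - <<'E'
from h import *
save('side','s4')
a=cv2.imread('pics/s4.png');cv2.imwrite('pics/s4c.png',cv2.resize(a[100:260,190:350],None,fx=3.5,fy=3.5))
E
python3 g.py .457 .087 .146 -8.5
```

```text
now [ 0.47 -0.11  0.15] jaw -7.6 t 9.7 grip 5.1 F [-0.13 -0.03 -5.14]
shift [ 0.48 18.92 -3.66] turn [0.91 0.38 0.01]
```

View pics/s4c.png

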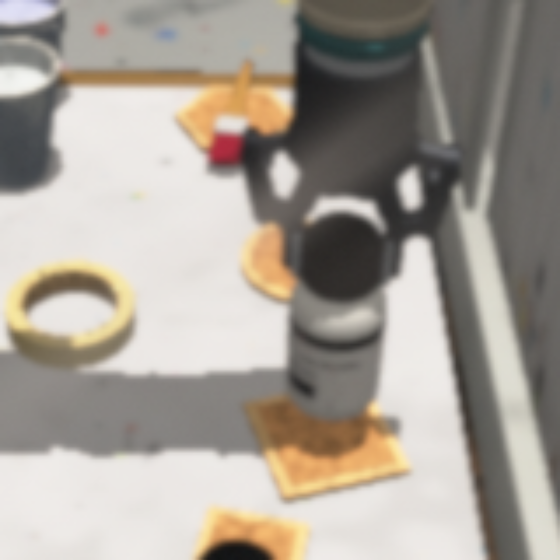

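Request:
step_arm(
  steps=[4, 0, 4, -0.7, 0, 0, 0, 4, 0, 10, -1.8, 0, 0, 0, 4, 0, 15, -2.8, 0, 0, 0, 4, 0.3, 19, -3.4, 0, 0, 0, 4, 0.3, 19, -3.4, 0, 0, 0],
)

```text
clock: 10.32
position: [0.4594, 0.0921, 0.1477]
eef_rot: [0.366, 1.563, 0.241]
ft_force: [-0.7, -1.6, -5.6]
grip_width: 0.6
```

```bash
python3 - <<'E'
from h import *
np.set_printoptions(precision=4,suppress=True)
for c in('top','side'):
    save(c,c+'5')
    for n in('bottle','round_stand'): print(c,n,[(np.round(d['point'],3),d['p']) for d in tip_of(c,n)])
E
python3 g.py .459 .088 .110 -8.5
```

```text
top bottle []
top round_stand [(array([ 0.532, -0.365, -0.002]), 0.6)]
side bottle [(array([0.462, 0.082, 0.045]), 0.77)]
side round_stand [(array([0.46 , 0.087, 0.003]), 0.94)]
now [0.46 0.09 0.15] jaw -7.7 t 10.62 grip 5.17 F [-0.42  0.69 -5.48]
shift [ 3.77  0.18 -0.11] turn [0.79 0.37 0.04]
```

Request:
step_arm(
  steps=[4, 2, 0.4, -0.2, 0, 0, 0, 4, 3.3, 0.4, -0.2, 0, 0, 0, 4, 3.6, 0.4, -0.2, 0, 0, 0, 4, 3.8, 0.4, -0.2, 0, 0, 0, 4, 3.9, 0.4, -0.2, 0, 0, 0],
)

```text
clock: 11.25
position: [0.459, 0.0903, 0.1096]
eef_rot: [-0.103, 1.563, -0.238]
ft_force: [-2.8, -1.0, 10.7]
grip_width: 0.599
```

```bash
python3 g.py .458 .091 .110 -8.5; python3 - <<'E'
from h import *
np.set_printoptions(precision=4,suppress=True)
for c in('side','side'):
    read_camera(c)
    for n in('bottle','round_stand'): print(c,n,[(np.round(d['point'],3),d['p']) for d in tip_of(c,n)])
E
```

```text
now [0.46 0.09 0.11] jaw -7.7 t 11.25 grip 5.11 F [-2.84 -1.02 10.74]
shift [-0.04  0.06 -0.1 ] turn [0.77 0.44 0.04]
side bottle []
side round_stand [(array([0.462, 0.088, 0.002]), 0.72)]
side bottle [(array([0.459, 0.088, 0.007]), 0.67)]
side round_stand [(array([0.46 , 0.088, 0.   ]), 0.89), (array([ 0.394, -0.281,  0.   ]), 0.71), (array([ 0.533, -0.363, -0.003]), 0.55)]
```

Seated (contact force 10.7 N), and both points agree. Release and go up.

Request:
step_arm(
  steps=[4, -0.1, 0, 0, 0, 0, 0, 8.5, -0.1, 0, 0, 0, 0, 0, 8.5, -0.1, 0, 0, 0, 0, 0, 8.5, -0.1, 0, 0, 0, 0, 0, 8.5, -0.1, 0, 0, 0, 0, 0],
)

```text
clock: 12.18
position: [0.459, 0.0904, 0.1107]
eef_rot: [-0.077, 1.563, -0.211]
ft_force: [0.1, 0.0, -0.2]
grip_width: 0.996
```

Request:
step_arm(
  steps=[8.5, -4, 0, 0, 0, 0, 0, 8.5, -9, 0, 0, 0, 0, 0, 8.5, -11, -6, 0, 0, 0, 0, 8.5, -11, -12, 0, 0, 0, 0, 8.5, -11, -16, 0, 0, 0, 0],
)

```text
clock: 12.8
position: [0.436, -0.0708, 0.2212]
eef_rot: [-0.185, 1.562, -0.322]
ft_force: [0.8, 0.4, 0.9]
grip_width: 0.992
```

```bash
python3 - <<'E'
from m import *
for c in('top','side'):
    save(c,c+'6')
    for n in('bottle','round_stand','jar','square_stand'): print(c,n,[(np.round(d['point'],3),d['p']) for d in tip_of(c,n)])
meas('top','square_stand')
a=np.vstack([cv2.imread('pics/top6.png')[120:300,100:420],cv2.imread('pics/side6.png')[80:260,100:420]]);cv2.imwrite('pics/c6.png',cv2.resize(a,None,fx=1.65,fy=1.65))
E
python3 g.py .401 -.277 .15 -8.5 .401 -.277 .026 -8.5
```

```text
top bottle [(array([0.461, 0.087, 0.01 ]), 0.6)]
top round_stand [(array([ 0.459,  0.09 , -0.003]), 0.89)]
top jar []
top square_stand [(array([ 0.464, -0.115, -0.001]), 0.52)]
side bottle [(array([0.461, 0.089, 0.009]), 0.56)]
side round_stand [(array([0.46 , 0.089, 0.   ]), 0.63)]
side jar [(array([ 0.286, -0.342,  0.002]), 0.87), (array([ 0.398, -0.279,  0.009]), 0.59), (array([ 0.532, -0.366, -0.001]), 0.18)]
side square_stand [(array([ 0.465, -0.112, -0.003]), 0.83)]
top square_stand 0.64 px [306. 181.] rect [ 433.  -121.8] [33.8 25.2] 17.0 circ [ 432.7 -123.8] 18.2 area 76.5
now [ 0.44 -0.07  0.22] jaw -7.6 t 13.35 grip 8.49 F [-0.8  -0.44  0.59]
shift [  7.08 -21.27  -0.82] turn [0.89 0.45 0.02]
shift [ 19.48 -21.27  -0.91] turn [0.89 0.45 0.02]
```

View pics/c6.png

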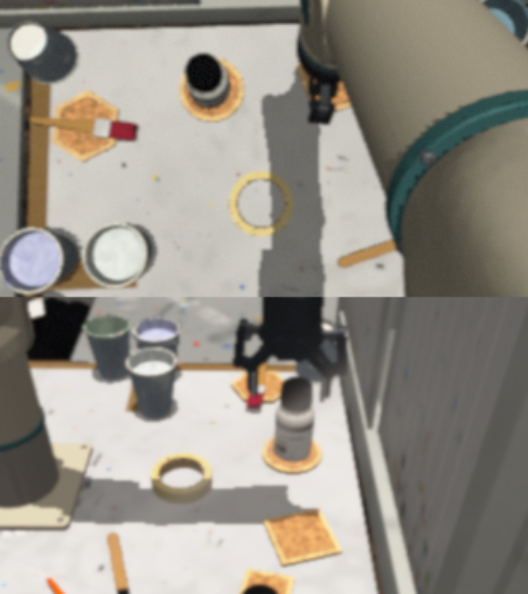

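Bottle stands upright on the round stand (top crop (207,80), side crop (295,425)) and the brush lies on the hex stand. Now the jar.

Request:
step_arm(
  steps=[8.5, 0, -6, 0, 0, 0, 0, 8.5, 0, -12, 0, 0, 0, 0, 8.5, 2, -18, -0.5, 0, 0, 0, 8.5, 6, -21.3, -0.9, 0, 0, 0, 8.5, 7, -21.3, -0.9, 0, 0, 0],
)

```text
clock: 13.98
position: [0.3978, -0.2791, 0.1486]
eef_rot: [0.049, 1.567, -0.088]
ft_force: [0.5, 0.7, -0.2]
grip_width: 0.995
```

```bash
python3 g.py .400 -.278 .026 -8.5; python3 - <<'E'
from h import *
np.set_printoptions(precision=4,suppress=True)
for c in('top','side'):
    save(c,c+'7')
    for n in('jar','ink_cup'): print(c,n,[(np.round(d['point'],3),d['p']) for d in tip_of(c,n)])
a=cv2.imread('pics/side7.png')[160:360,150:370];cv2.imwrite('pics/c7.png',cv2.resize(a,None,fx=2.7,fy=2.7))
E
```

```text
now [ 0.4  -0.28  0.15] jaw -7.9 t 13.97 grip 8.5 F [ 0.48  0.74 -0.19]
shift [12.26  0.13  0.16] turn [ 0.61  0.22 -0.01]
top jar [(array([ 0.4  , -0.278,  0.008]), 0.85), (array([ 0.286, -0.344,  0.002]), 0.78)]
top ink_cup [(array([ 0.534, -0.361, -0.001]), 0.79)]
side jar [(array([ 0.399, -0.277,  0.008]), 0.84), (array([ 0.287, -0.342, -0.001]), 0.77)]
side ink_cup [(array([ 0.532, -0.369, -0.003]), 0.79)]
```

View pics/c7.png

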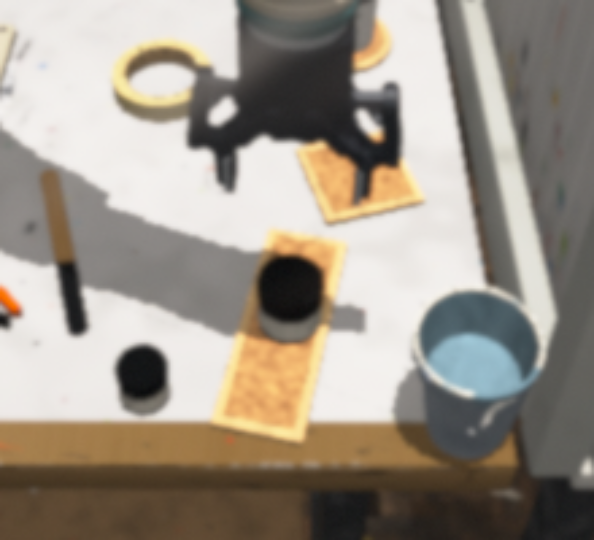

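The jar at crop (290,295) is centred between the fingers at (228,180) and (365,185). The smaller look-alike is at (142,378), and the cup is clear on the right.

Request:
step_arm(
  steps=[8.5, 6, 0.1, 0.2, 0, 0, 0, 8.5, 11.8, 0.1, 0.2, 0, 0, 0, 8.5, 11.8, 0.1, 0.2, 0, 0, 0, 4, 11.8, 0.1, 0.2, 0, 0, 0, 4, 11.8, 0.1, 0.2, 0, 0, 0],
  force=40,
)

```text
clock: 14.9
position: [0.4061, -0.2766, 0.0369]
eef_rot: [-0.21, 1.556, -0.34]
ft_force: [-5.5, 3.2, 31.7]
grip_width: 0.606
```

Request:
step_arm(
  steps=[4, 0, 0, 0, 0, 0, 0, 4, 0, 0, 0, 0, 0, 0, 4, -2, 0, 0, 0, 0, 0, 4, -5, 0, 0, 0, 0, 0, 4, -5, 0, 0, 0, 0, 0],
)

```text
clock: 15.52
position: [0.4069, -0.2773, 0.089]
eef_rot: [-0.26, 1.552, -0.391]
ft_force: [-0.2, 0.3, -1.5]
grip_width: 0.597
```

```bash
python3 g.py .464 -.113 .08 -8.5; python3 - <<'E'
from h import *
np.set_printoptions(precision=4,suppress=True)
for c in('side','top'):
    read_camera(c)
    for n in('jar',): print(c,n,[(np.round(d['point'],3),d['p']) for d in tip_of(c,n)])
E
```

```text
now [ 0.41 -0.28  0.09] jaw -7.5 t 15.53 grip 5.1 F [-0.2   0.28 -1.55]
shift [ 0.88 17.04  3.5 ] turn [1.01 1.07 0.27]
side jar [(array([ 0.288, -0.343,  0.   ]), 0.87), (array([ 0.409, -0.281,  0.056]), 0.75)]
top jar [(array([ 0.285, -0.344, -0.001]), 0.67), (array([ 0.404, -0.282,  0.056]), 0.52)]
```

Request:
step_arm(
  steps=[4, 0, 6, 1.2, 0, 0, 0, 4, 0, 12, 2.4, 0, 0, 0, 4, 0, 17.3, 3.5, 0, 0, 0, 4, 1, 17.3, 3.5, 0, 0, 0, 4, 1.5, 17.3, 3.5, 0, 0, 0],
)

```text
clock: 16.35
position: [0.4612, -0.1093, 0.0701]
eef_rot: [-0.304, 1.56, -0.434]
ft_force: [-0.3, 0.6, -1.2]
grip_width: 0.602
```

```bash
python3 g.py .464 -.110 .038 -8.5; python3 - <<'E'
from h import *
np.set_printoptions(precision=4,suppress=True)
for c in('side','top'):
    read_camera(c)
    for n in('jar','square_stand'): print(c,n,[(np.round(d['point'],3),d['p']) for d in tip_of(c,n)])
E
```

```text
now [ 0.46 -0.11  0.07] jaw -7.4 t 16.35 grip 5.14 F [-0.32  0.56 -1.18]
shift [ 3.21 -0.02  0.25] turn [1.06 0.58 0.18]
side jar [(array([ 0.462, -0.111,  0.038]), 0.72), (array([ 0.288, -0.344,  0.002]), 0.57)]
side square_stand [(array([ 0.463, -0.113, -0.003]), 0.88)]
top jar [(array([0.404, 0.295, 0.001]), 0.65), (array([ 0.462, -0.112,  0.04 ]), 0.44)]
top square_stand [(array([ 0.466, -0.118, -0.001]), 0.76)]
```

Request:
step_arm(
  steps=[4, 1.5, -0.2, 0.2, 0, 0, 0, 4, 2.5, -0.2, 0.2, 0, 0, 0, 4, 2.9, -0.2, 0.2, 0, 0, 0, 4, 3.1, -0.2, 0.2, 0, 0, 0, 4, 3.2, -0.2, 0.2, 0, 0, 0],
)

```text
clock: 17.27
position: [0.4642, -0.1127, 0.0393]
eef_rot: [-0.219, 1.558, -0.352]
ft_force: [0.6, 0.3, -2.2]
grip_width: 0.604
```

Request:
step_arm(
  steps=[8.5, 0, 0, 0, 0, 0, 0, 8.5, 0, 0, 0, 0, 0, 0, 8.5, 0, 0, 0, 0, 0, 0, 8.5, -3, 0, 0, 0, 0, 0, 8.5, -9, 0, 0, 0, 0, 0],
)

```text
clock: 17.9
position: [0.4616, -0.112, 0.1288]
eef_rot: [-0.309, 1.562, -0.441]
ft_force: [1.2, -0.2, 0.2]
grip_width: 0.995
```

```bash
python3 g.py .402 .299 .2 -8.5 .402 .299 .06 -8.5; python3 - <<'E'
from h import *
np.set_printoptions(precision=4,suppress=True)
for c in('side','top'):
    read_camera(c)
    for n in('jar','square_stand','bottle'): print(c,n,[(np.round(d['point'],3),d['p']) for d in tip_of(c,n)])
E
```

```text
now [ 0.46 -0.11  0.13] jaw -7.6 t 17.9 grip 8.49 F [ 1.25 -0.17  0.17]
shift [ -7.32  39.94 -11.26] turn [0.93 0.46 0.14]
shift [  6.68  39.97 -11.38] turn [0.93 0.46 0.14]
side jar [(array([ 0.285, -0.341, -0.002]), 0.74), (array([ 0.466, -0.116,  0.006]), 0.57)]
side square_stand [(array([ 0.467, -0.112, -0.005]), 0.88)]
side bottle [(array([0.459, 0.085, 0.007]), 0.59)]
top jar [(array([ 0.466, -0.119,  0.006]), 0.49)]
top square_stand [(array([ 0.464, -0.116, -0.   ]), 0.97), (array([ 0.46 ,  0.088, -0.003]), 0.74)]
top bottle [(array([0.459, 0.09 , 0.011]), 0.67)]
```

Request:
step_arm(
  steps=[8, -5, 0, -2, 0, 0, 0, 8, -10, 2, -6, 0, 0, 0, 8, -10, 8, -8, 0, 0, 0, 8, -10, 14, -9, 0, 0, 0, 8, -10, 20, -10, 0, 0, 0],
)

```text
clock: 18.92
position: [0.3879, 0.1012, 0.2261]
eef_rot: [-0.318, 1.561, -0.451]
ft_force: [1.5, 0.2, -0.4]
grip_width: 0.938
```

```bash
python3 g.py .402 .298 .15 -9.5
```

```text
now [0.39 0.1  0.23] jaw -7.6 t 18.93 grip 8.01 F [ 1.47  0.21 -0.45]
shift [ 7.54 19.72 -1.29] turn [1.86 0.55 0.17]
```

Request:
step_arm(
  steps=[5, 1, 6, -0.5, 1.9, 0.5, 0, 5, 1, 12, -1, 1.9, 0.5, 0, 5, 3, 18, -1.3, 1.9, 0.5, 0, 5, 8, 19.7, -1.3, 1.9, 0.5, 0, 5, 12, 19.7, -1.3, 1.9, 0.5, 0],
)

```text
clock: 19.55
position: [0.4011, 0.2995, 0.1025]
eef_rot: [-1.847, 1.567, -2.01]
ft_force: [0.6, -1.5, 0.3]
grip_width: 0.589
```

```bash
python3 g.py .401 .298 .011 -9.5
```

```text
now [0.4 0.3 0.1] jaw -9.3 t 19.55 grip 5.03 F [ 0.62 -1.55  0.27]
shift [ 9.16 -0.12  0.02] turn [ 0.15 -0.06  0.2 ]
```

Request:
step_arm(
  steps=[5, 5, -0.2, 0, 0, 0, 0, 5, 9, -0.2, 0, 0, 0, 0, 5, 9.1, -0.2, 0, 0, 0, 0, 5, 9.1, -0.2, 0, 0, 0, 0, 1.5, 9.1, -0.2, 0, 0, 0, 0],
  force=25,
)

```text
clock: 20.18
position: [0.4012, 0.2976, 0.0129]
eef_rot: [-1.417, 1.569, -1.581]
ft_force: [-0.8, -0.1, -0.3]
grip_width: 0.385
```

Request:
step_arm(
  steps=[1.5, 0, 0, 0, 0, 0, 0, 1.5, 0, 0, 0, 0, 0, 0, 1.5, 0, 0, 0, 0, 0, 0, 1.5, -5, 0, 0, 0, 0, 0, 1.5, -10, 0, 0, 0, 0, 0],
)

```text
clock: 20.8
position: [0.4007, 0.2974, 0.1135]
eef_rot: [-1.901, 1.567, -2.064]
ft_force: [1.1, 1.0, 0.2]
grip_width: 0.261
```

```bash
python3 g.py .394 -.281 .23 -12.5
```

```text
now [0.4  0.3  0.11] jaw -9.3 t 20.8 grip 2.23 F [1.14 1.01 0.22]
shift [-11.47 -57.22   8.72] turn [ 3.16 -0.06  0.19]
```

Request:
step_arm(
  steps=[1.5, -5.5, 0, 0, 0, 0, 0, 1.5, -11, -2, 0, 0, 0, 0, 1.5, -11.5, -8, 0.5, 0, 0, 0, 1.5, -11.5, -14, 1.5, 0, 0, 0, 1.5, -11.5, -20, 2.5, 0, 0, 0],
)

```text
clock: 21.42
position: [0.3928, 0.0945, 0.2295]
eef_rot: [-1.601, 1.567, -1.764]
ft_force: [1.6, 0.2, -0.4]
grip_width: 0.26
```

```bash
python3 g.py .394 -.281 .2 -12.5
```

```text
now [0.39 0.09 0.23] jaw -9.3 t 21.43 grip 2.22 F [ 1.58  0.19 -0.38]
shift [  3.08 -37.03   6.2 ] turn [ 3.19 -0.    0.19]
```

Request:
step_arm(
  steps=[1.5, 0, -6, 1, 3.2, 0, 0, 1.5, 0, -12, 2, 3.2, 0, 0, 1.5, 0, -18, 3, 3.2, 0, 0, 1.5, 0, -24, 4, 3.2, 0, 0, 1.5, 1, -30, 5, 3.2, 0, 0],
)

```text
clock: 22.05
position: [0.3938, -0.2117, 0.2211]
eef_rot: [-1.037, 1.566, -1.255]
ft_force: [1.8, 0.5, 0.4]
grip_width: 0.26
```

```bash
python3 g.py .394 -.281 .08 -12.5
```

```text
now [ 0.39 -0.21  0.22] jaw -12.5 t 22.05 grip 2.22 F [1.76 0.46 0.35]
shift [14.14 -6.7   1.49] turn [-0.01  0.13  0.22]
```

Request:
step_arm(
  steps=[1.5, 1, -6, 1.5, 0, 0, 0, 1.5, 6, -6.7, 1.5, 0, 0, 0, 1.5, 12, -6.7, 1.5, 0, 0, 0, 1.5, 16, -6.7, 1.5, 0, 0, 0, 1.5, 16, -6.7, 1.5, 0, 0, 0],
)

```text
clock: 22.68
position: [0.392, -0.2797, 0.0591]
eef_rot: [-2.771, 1.566, -2.989]
ft_force: [-0.7, -0.0, 0.1]
grip_width: 0.261
```

```bash
python3 - <<'E'
from m import *
for c in('top','side'):
    save(c,c+'8')
    for n in('brush','long_stand'): print(c,n,[(np.round(d['point'],3),d['p']) for d in tip_of(c,n)])
a=np.hstack([cv2.imread('pics/top8.png')[130:260,300:430],cv2.imread('pics/side8.png')[200:330,190:320]]);cv2.imwrite('pics/c8.png',cv2.resize(a,None,fx=3,fy=3))
E
python3 g.py .394 -.281 .013 -12.5
```

```text
top brush [(array([ 0.527,  0.361, -0.002]), 0.72), (array([ 0.388, -0.278,  0.056]), 0.58)]
top long_stand [(array([ 0.395, -0.283, -0.   ]), 0.56)]
side brush [(array([ 0.396, -0.279,  0.059]), 0.75)]
side long_stand [(array([ 0.393, -0.28 , -0.   ]), 0.97)]
now [ 0.4  -0.28  0.06] jaw -12.5 t 22.98 grip 2.21 F [ 0.47  0.83 -0.38]
shift [ 5.01  0.08 -0.16] turn [-0.01  0.31  0.29]
```

View pics/c8.png

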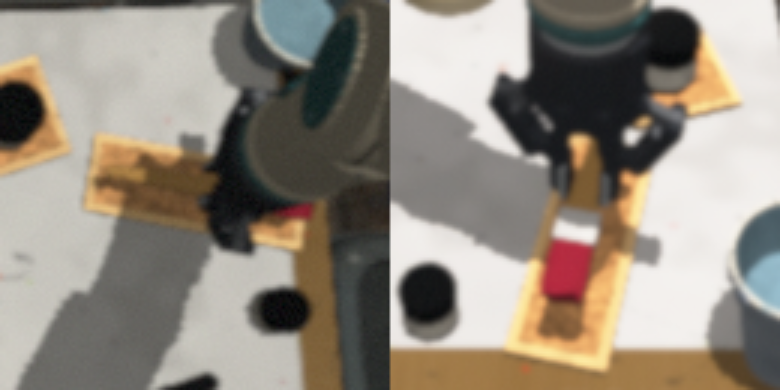

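The brush is aligned with and above the long stand (side crop: bristles (567,270), board end (560,345)), and the jar is on the square stand. I lower and release.

Request:
step_arm(
  steps=[1.5, 3, 0, -0.1, 0, 0, 0, 1.5, 4.8, 0, -0.1, 0, 0, 0, 1.5, 4.9, 0, -0.1, 0, 0, 0, 5, 4.9, 0, -0.1, 0, 0, 0, 5, 4.9, 0, -0.1, 0, 0, 0],
)

```text
clock: 23.6
position: [0.3951, -0.2823, 0.0151]
eef_rot: [-0.652, 1.562, -0.871]
ft_force: [0.3, 0.4, 0.0]
grip_width: 0.583
```

Request:
step_arm(
  steps=[5, 0, 0, 0, 0, 0, 0, 5, -4, 0, 0, 0, 0, 0, 5, -10, 0, 0, 0, 0, 0, 5, -15, 0, 0, 0, 0, 0, 5, -19, 0, 0, 0, 0, 0],
)

```text
clock: 24.22
position: [0.3941, -0.2812, 0.2078]
eef_rot: [-0.603, 1.559, -0.822]
ft_force: [-0.0, -0.4, 0.1]
grip_width: 0.581
```

Request:
step_arm(
  steps=[5, -3, 0, -4, 0, 0, 0, 5, -3, 6, -6, 0, 0, 0, 5, -3, 12, -6, 0, 0, 0, 5, -3, 18, -6, 0, 0, 0, 5, -3, 24, -6, 0, 0, 0],
)

```text
clock: 24.85
position: [0.3876, -0.032, 0.2362]
eef_rot: [-0.538, 1.558, -0.758]
ft_force: [0.7, -0.4, 0.3]
grip_width: 0.581
```

```bash
python3 - <<'E'
from m import *
for c in('top','side'):
    save(c,c+'9')
    for n in('bottle','round_stand','jar','square_stand','brush','long_stand','empty_cup','ink_cup'): print(c,n,[(np.round(d['point'],3),round(d['p'],2)) for d in tip_of(c,n)])
    meas(c,'brush');meas(c,'long_stand')
a=np.vstack([cv2.imread('pics/top9.png')[120:300,100:430],cv2.imread('pics/side9.png')[150:330,50:380]]);cv2.imwrite('pics/c9.png',cv2.resize(a,None,fx=1.65,fy=1.65))
E
python3 g.py
```

```text
top bottle [(array([0.462, 0.09 , 0.01 ]), 0.83)]
top round_stand []
top jar [(array([ 0.286, -0.344,  0.002]), 0.45)]
top square_stand []
top brush [(array([ 0.392, -0.281,  0.007]), 0.56)]
top long_stand [(array([ 0.394, -0.286,  0.   ]), 0.75)]
top empty_cup [(array([ 0.524,  0.361, -0.001]), 0.74)]
top ink_cup [(array([ 0.533, -0.36 , -0.002]), 0.64)]
top brush 0.73 px [385. 196.] rect [ 382.5 -328.5] [73.6 35.6] 78.0 circ [ 385.  -328.6] 37.3 area 296.5
top long_stand 0.92 px [388. 195.] rect [ 383.  -326.8] [100.9  72.7] 79.3 circ [ 383.9 -325.7] 58.6 area 341.5
side bottle [(array([0.461, 0.09 , 0.006]), 0.68)]
side round_stand []
side jar [(array([ 0.287, -0.343, -0.   ]), 0.82), (array([ 0.465, -0.117,  0.006]), 0.74)]
side square_stand [(array([ 0.466, -0.111, -0.003]), 0.73)]
side brush [(array([ 0.395, -0.278,  0.011]), 0.91), (array([ 0.535, -0.364, -0.003]), 0.24)]
side long_stand [(array([ 0.396, -0.279, -0.001]), 0.92)]
side empty_cup [(array([0.523, 0.358, 0.001]), 0.88), (array([ 0.531, -0.362, -0.   ]), 0.55)]
side ink_cup [(array([ 0.532, -0.366, -0.003]), 0.92)]
side brush 0.82 px [253. 283.] rect [ 392.6 -286.9] [174.8  34. ] 82.1 circ [ 396.4 -287.4] 87.5 area 670.0
side long_stand 0.58 px [254. 284.] rect [ 397.6 -285.3] [198.   73.3] 77.8 circ [ 397.4 -285. ] 102.1 area 1535.5
now [ 0.39 -0.03  0.24] jaw -12.5 t 25.95 grip 4.97 F [0.47 0.23 1.1 ]
```

View pics/c9.png

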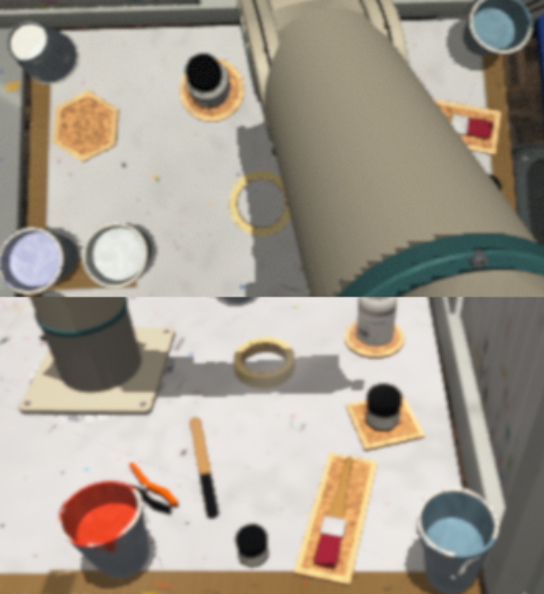

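All three objects are on their own stands and centred within about 6 mm. The brush is within about 4° of the stand's length, the cups haven't moved and the gripper is clear. I hand in.

```bash
python3 -c "
from station import *
print(close_job())"
```

```text
the job is handed in; nothing more can be done
None
```

I moved the brush to the hexagonal stand, the bottle to the round one, the jar to the square one, then the brush onto the long one. I released everything, raised the gripper clear and handed the job in at about 26 s on the clock; no verdict came back.

| Object | Measured distance from stand centre (15 mm allowed) | Other checks |
|---|---|---|
| Bottle | about 2–3 mm | upright |
| Jar | about 2–6 mm | upright |
| Brush | about 2–6 mm | flat, within about 4° of the stand's length |

- **Cups:** both stayed where they were, within measuring error of a few millimetres.
- **Gaps in the last look:** the arm hid the square stand from the top camera, so the final jar figure is from the side camera alone. Neither camera found the round stand in that look, so the bottle is compared with its earlier position. I did not wait to watch for any slow movement before handing in.
- **Disagreements:** the two cameras differed by a few millimetres. My own estimate of the bottle cap from the picture was about 4 mm off, and the grasp agreed with the network's position instead.
- **Force on the jar:** the wrist force reached 32 N as the fingers closed on it, under the 120 N wrist limit.

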